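# Load the long tube under the sprung roller of the trimming cradle

### The arm

A 6-joint arm with a two-finger parallel gripper is mounted at the origin on the work surface. World frame = base frame: x ahead of the robot, y to its left, z up, the work surface at z = 0. Lengths are in mm, angles in rad, forces in N, time in s.
With the tool pointing down it reaches from about 250 to 800 mm from the base axis. Payload 3.9 kg.
Tool frame: the origin (TCP) lies on the centre line of the jaws, within the pads' length; the fingertips stand 25 mm ahead of it and the grasp point (between the pads) lies 6 mm ahead of it (bot.tip_reach is the z of the fingertips in the tool frame, in mm); z points along the fingers, x is the direction in which the jaws open and shut, and the axes are right-handed (so a half turn about z gives the same grasp; the last joint's range is limited). The gripper opens to 85 mm and grips with 20 to 120 N. Pads are 22 mm wide; open, the fingers measure 114 mm over their backs; the gripper's body (76 mm by 85 mm) begins 54 mm behind the grasp point. The pads swing forward as they close: fully open they stand 13 mm farther back than shut.
Start: joints at [1.23, 0.26, -0.138, 1.173, 0, 1.571], TCP at [175.472, 494.798, 256.304] pointing down, gripper open.
Joint ranges: [-2.78, 2.78], [-0.83, 1.72], [-1.28, 1.37], [-1.9, 2.12], [-1.57, 1.48], [-3.14, 3.14]. Speed limits (rad/s): [2.57, 2.57, 3.14, 3.14, 3.14, 3.14].

### API

Orientations are given as a rotation vector (axis times angle).
In Python, from plant import status, cams, bot gives the robot as it stands.
- The arm moves only by the shell command python3 -m handwheel 'ROWS'. ROWS is a JSON object of lists of equal length, an entry for each row: "jaw": the gripper's target within -1 to 1 (shut at 1, half-way at 0, fully open at -1); "delta_pos": the shift along the tool's x, y, z in cm, a list of three; "roll": the turn about the tool's z in rad. In form: {"jaw": [jaw, ...], "delta_pos": [[dx, dy, dz], ...], "roll": [roll, ...]}. A call has 1 to 12 rows; each row shifts and turns the pose as measured when the row begins, along the tool's axes as they then stand; what a row does not reach is not made up. A row lasts 1/8 s, in which the tool goes at most 62.5 mm and 10.7 degrees, less where a joint would pass 70% of its speed; a pose out of reach is approached as far as the arm can. A call is refused whole if a number of a shift passes 6.25 or a number of a turn 0.188, either way. A call with a gripper value outside its range is refused whole. The fingers move at their own pace and stop on an object; the grip force is fixed at half the most. Time passes only in rows, so rows that do not move let the fingers close. It gives the time, the measured TCP pose, the force and the opening at its end, in the units of the state.
- status.state(): the state, without advancing time (a new reading comes with each control period).
- cams.camera(name): name is "side" or "top"; returns a dict with "frame" (384x512x3 uint8, red, green, blue), "fx", "fy", "cx", "cy" (pixels), "xyz" and "orientation" of the camera in the world. Camera axes: x right, y down, z forward; pixel columns grow to the right and rows downward; lengths in mm; the calibration is good to about 2 mm. A picture is of the moment at which its call begins. There is no depth.
- bot.finish_job(): hands the job in, once; it reports no verdict.
The state is a dict: "time": time; "qpos": joint angles; "joint_vel": joint speeds; "joint_efforts": joint torques, N m; "eef_pos": TCP position; "orientation": TCP orientation; "wrist_force": force on the tool from outside, world axes, zero at the start; "ft_torque": the same for the moment, N m; "finger_gap": finger opening in mm.
Only numpy, scipy, OpenCV 4.12 (cv2) and the standard library are available. Lean on these libraries where they do the work, as an engineer would, in place of code of your own. Each camera call takes 0.05 s, during which the arm holds its last target. There are 200 camera calls.

### The job

Take the longer of the two cardboard tubes that lie on the wooden rests and lay it in the open near end of the trimming cradle's trough, short of the sprung roller. Then slide it along the trough so that it pushes the roller up and passes beneath it, until its end is up at the metal end stop, and let go so that the roller bears down on it. Leave the shorter tube where it is.

Things in the scene. Friction and masses are not known exactly. Their poses are not given: they have to be found in the camera images.
- long_tube_centre (a point): Centre (on the axis, half-way along) of the longer cardboard tube: brown, 260 mm long, 50 mm outer diameter, 0.14 kg. x axis along the tube, either way round; it may be rolled. It starts level in the V trough (100 mm long) of a fixed wooden rest, its axis 41 mm above the table. Trough walls end 14 mm below the tube's axis and 26 mm to its sides: fingers pass to 18 mm below the axis.
- short_tube_centre (a point): Centre of the shorter cardboard tube, to be left alone: the same but 150 mm long, lying on an equal rest at 130 mm or more to the left or right of the long tube (it varies). x axis along the tube.
- cradle: Grey board 340 x 90 mm with a V trough like the rests', fixed. Origin on the table, under the trough's middle line. x along the trough, the way the tube is slid, away from the robot; z up. Trough from x = -150 (open end) to the metal stop's face at +160 mm. A tube in it has its axis at y = 0, z = 41, top at z = 66 mm; the long tube's centre is at x = 30 mm when at the stop; stop top z = 58.
- roller_axis (a point): Centre of the white roller (48 mm diameter, 32 mm wide, turns freely on an axle along y) at the end of the sprung arm, over the trough: cradle x = 125, y = 0, z = 79 mm when down, underside 11 mm below a tube's top. A tube laid with its centre at cradle x = -70 mm ends 41 mm short of it. The arm's post stands at y = 79 to 105, x = 110 to 140 mm, 100 mm high.
- hold_down (a joint): Angle (rad) of the sprung arm about its hinge (along cradle x, at y = 90, z = 79 mm): 0 with the roller down, growing as it is pushed up, at most 0.6; about 0.12 with the roller on a tube in the trough. A spring presses the roller down with about 4 to 6 N. A tube's end slid along the trough lifts the roller by itself, needing about 10 to 15 N.

How it is judged:
By the outcome, as a careful person would: the job done as asked, in the order asked, and still so for the second after the job is handed in, with the robot touching nothing.
It also fails if it takes over 48 s, if anything falls off the work surface, if the arm or the gripper's body presses on something with over 40 N, if the wrist force passes 120 N, or if a joint passes its speed limit or range.

## Working session

There is one attempt and no reset: what is moved stays moved. The work goes in short steps, Python scripts to look and compute and a shell command to move; the robot and the scene stay as the last step left them, time stands still between calls to the robot, and variables do not carry over. Pictures are saved under pics/ and viewed, about 8 in all and at most 12, crops included, and the job is handed in when it is done.

```bash
mkdir -p pics; cat > h.py <<'E'
import numpy as np,cv2
from scipy.spatial.transform import Rotation as R
from plant import status,cams,bot
def load(n): return dict(np.load(f'{n}.npz'))
def snap(n,f):
    c=cams.camera(n); cv2.imwrite(f'pics/{f}.png',c['frame'][:,:,::-1])
    np.savez(f'{f}.npz',**{k:np.array(v) for k,v in c.items()}); return c
def rot(o):
    o=np.array(o,float); return o if o.shape==(3,3) else R.from_rotvec(o).as_matrix()
def ray(c,u,v,z):
    d=rot(c['orientation'])@np.array([(u-c['cx'])/c['fx'],(v-c['cy'])/c['fy'],1]); p=np.array(c['xyz'],float)
    return p+d*(z-p[2])/d[2]
def proj(c,P):
    q=(np.atleast_2d(P)-np.array(c['xyz'],float))@rot(c['orientation'])
    return np.c_[q[:,0]/q[:,2]*c['fx']+c['cx'],q[:,1]/q[:,2]*c['fy']+c['cy']]
E
python3 - <<'E'
from h import *
for n in('top','side'):
    c=snap(n,n+'0'); print({k:v for k,v in c.items() if k!='frame'})
print(status.state())
E
```

```text
{'fx': 371.249672856743, 'fy': 371.249672856743, 'cx': 266.0624497337468, 'cy': 190.2837200391269, 'xyz': array([ 556.4317858 ,    7.88852009, 1002.82846393]), 'orientation': array([-2.15395075,  2.20199729, -0.03500117])}
{'fx': 421.52512270695706, 'fy': 421.52512270695706, 'cx': 249.42963824775876, 'cy': 193.4520952071845, 'xyz': array([473.94104507, 744.49065045, 915.69211656]), 'orientation': array([-0.19295764,  2.88416871, -1.08212656])}
{'time': 0.1, 'qpos': array([ 1.23000876e+00,  2.60611011e-01, -1.39277273e-01,  1.17272547e+00,
       -3.69922971e-05,  1.57079533e+00]), 'joint_vel': array([-0.00036602, -0.00075983,  0.0032071 , -0.00170436, -0.00076136,
        0.00192926]), 'joint_efforts': array([-2.94689435e-04, -4.06509554e+01,  2.54526865e+01,  1.00772156e-02,
       -4.15642603e-05, -7.52899098e-06]), 'eef_pos': array([175.28096627, 494.24107671, 255.53787825]), 'orientation': array([ 2.56507877e+00,  1.81195831e+00, -2.29741256e-03]), 'wrist_force': array([0.86909786, 0.24161314, 0.42837718]), 'ft_torque': array([-0.01974337,  0.04550519, -0.03090997]), 'finger_gap': 85.36342781375043}
```

View pics/top0.png

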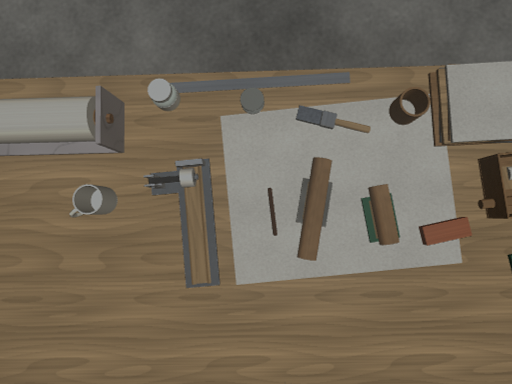

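View pics/side0.png

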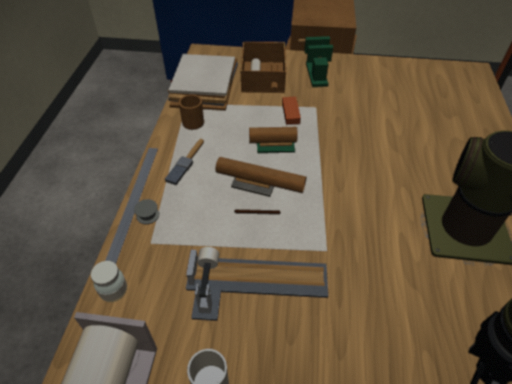

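The top view shows the long tube from about (320,158) to (308,260) and the short tube from (378,186) to (390,243). The cradle runs from (190,160) at the far end to (202,287) at the near end, with its roller at about (186,177). I'll refine these next.

```bash
python3 - <<'E'
from h import *
c=load('top0'); f=c['frame'].astype(int)
hsv=cv2.cvtColor(c['frame'],cv2.COLOR_RGB2HSV)
print(hsv[210,315],hsv[280,250],hsv[180,315],hsv[240,188],hsv[240,200],hsv[215,390])
m=((hsv[...,1]>90)&(hsv[...,0]<20)).astype(np.uint8); m[:,:228]=0;m[:145]=0;m[272:]=0
n,l,s,ce=cv2.connectedComponentsWithStats(m)
for i in range(1,n):
    if s[i,4]>200:
        r=cv2.minAreaRect(np.argwhere(l==i)[:,::-1].astype(np.float32)); b=cv2.boxPoints(r)
        print(s[i],r); print(b.round(1).tolist()); print([ray(c,*p,41)[:2].round(1).tolist() for p in b], ray(c,*r[0],41).round(1))
cr=cv2.resize(c['frame'][140:300,140:240],None,fx=3.7,fy=3.7,interpolation=cv2.INTER_CUBIC)
c2=cv2.resize(c['frame'][140:300,280:380],None,fx=3.7,fy=3.7,interpolation=cv2.INTER_CUBIC)
cv2.imwrite('pics/crop0.png',np.hstack([cr,c2])[:,:,::-1])
E
```

```text
[ 16  96 101] [ 26  14 148] [ 15 100  99] [17 62 87] [ 17  92 119] [ 16  98 107]
[ 380  145  132  127 8021] ((445.5, 208.0), (126.0, 131.0), 90.0)
[[380.0, 145.0], [511.0, 145.0], [511.0, 271.0], [380.0, 271.0]]
[[724.6, -264.6], [715.9, -598.1], [396.1, -579.1], [401.7, -251.9]] [ 558.  -424.1   41. ]
[ 298  158   33  102 1724] ((314.45947265625, 208.24325561523438), (18.08388900756836, 101.59857177734375), 9.462321281433105)
[[297.20001220703125, 256.8999938964844], [313.8999938964844, 156.60000610351562], [331.70001220703125, 159.60000610351562], [315.0, 259.79998779296875]]
[[441.1, -42.8], [698.6, -92.9], [689.6, -138.8], [432.7, -88.1]] [564.5 -90.5  41. ]
[371 185  28  59 989] ((384.5838623046875, 214.0680694580078), (58.85361099243164, 18.391754150390625), 80.7066879272461)
[[370.79998779296875, 186.5], [388.8999938964844, 183.5], [398.3999938964844, 241.60000610351562], [380.29998779296875, 244.60000610351562]]
[[617.4, -236.7], [623.9, -283.4], [474.9, -301.4], [468.3, -255.2]] [ 545.8 -269.2   41. ]
```

View pics/crop0.png

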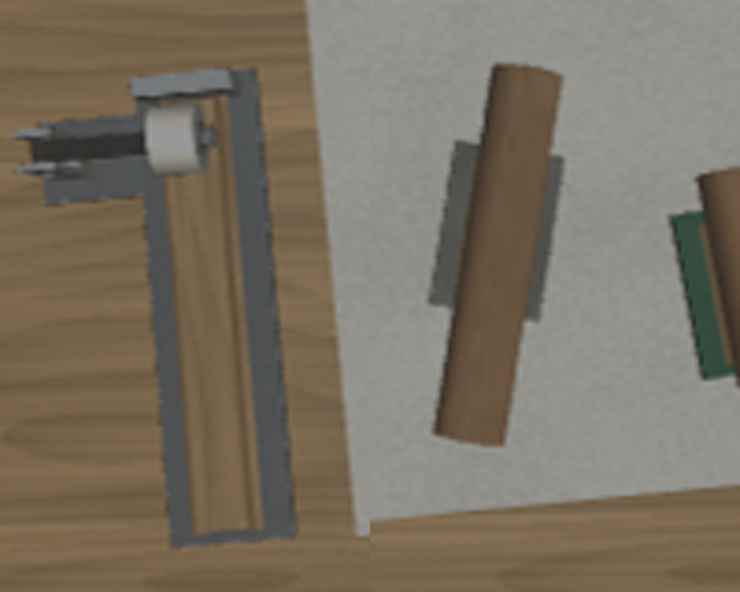

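The crop shows the cradle clearly. Stop front top edge is at px (176,166)–(203,164), trough wall tops at left (184.6,186)→(192,284.6) and right (201,167)→(211,283), and the roller centre at about (187,177.6). Next I compute the poses.

```bash
python3 - <<'E'
from h import *
from scipy.optimize import least_squares
c=load('top0')
P=lambda x,y,z:ray(c,140+(x+.5)/3.7-.5,140+(y+.5)/3.7-.5,z)[:2]
for n,a in dict(nearL=(192,535,27),nearR=(262,530,27),wl=(165,170,27),wr=(225,100,27),bNL=(172,546,6),bNR=(296,537,6),bFR=(258,68,6),stL=(133,97,58),stR=(232,90,58),rol=(175,139,88)).items(): print(n,P(*a).round(1))
def W(p,x,y,z):
    co,s=np.cos(p[2]),np.sin(p[2]); return np.array([p[0]+co*x-s*y,p[1]+s*x+co*y,z])
def L(p,a):  # to cradle frame
    d=a-np.array(p[:2]);co,s=np.cos(p[2]),np.sin(p[2]); return np.array([co*d[0]+s*d[1],-s*d[0]+co*d[1]])
def res(p):
    A=lambda *a:L(p,P(*a))
    sL,sR=A(133,97,58),A(232,90,58);nL,nR=A(192,535,27),A(262,530,27);ro=A(175,139,88)
    return [sL[0]-160,sR[0]-160,nL[1]-26,nR[1]+26,nL[0]+150,nR[0]+150,A(165,170,27)[1]-26,A(225,100,27)[1]+26,A(296,537,6)[1]+45,A(258,68,6)[1]+45,A(172,546,6)[1]-45,ro[0]-125,ro[1]]
r=least_squares(res,[540,170,0.1],loss='soft_l1',f_scale=3);p=r.x
print('cradle',p.round(3),np.round(res(p),1))
sd=load('side0');im=sd['frame'][:,:,::-1].copy();it=c['frame'][:,:,::-1].copy()
pts=[W(p,*a) for a in [(-150,26,27),(-150,-26,27),(160,26,58),(160,-26,58),(125,0,79),(125,16,79),(125,-16,79)]]
t=-.193;tc=np.array([564.5,-90.5]);d=np.array([np.cos(t),np.sin(t)]);nn=np.array([-d[1],d[0]])
pts+=[np.r_[tc+a*d+b*nn,41] for a in(-130,130) for b in(-25,25)]
for im_,cam in((im,sd),(it,c)):
    for q in proj(cam,pts): cv2.circle(im_,tuple(int(round(v*16)) for v in q),16,(0,255,255),-1,shift=4)
cv2.imwrite('pics/ov.png',np.hstack([cv2.resize(im[120:330,150:350],None,fx=2.8,fy=2.8),cv2.resize(it[140:300,160:240],None,fx=2.8,fy=3.675)])[:590,:800])
E
```

```text
nearL [373.5 233.5]
nearR [376.2 183.9]
wl [632.1 250.6]
wr [681.5 206.8]
bNL [362.  252.9]
bNR [367.  163.2]
bFR [707.2 186.5]
stL [681.2 264.9]
stR [684.4 195.5]
rol [648.1 228.5]
cradle [5.23777e+02 2.19230e+02 7.00000e-02] [ 0.2 -1.5 -1.2  1.1  1.1  0.3 -2.3  2.5  0.1 -0.5 -0.  -0.3  0.5]
```

View pics/ov.png

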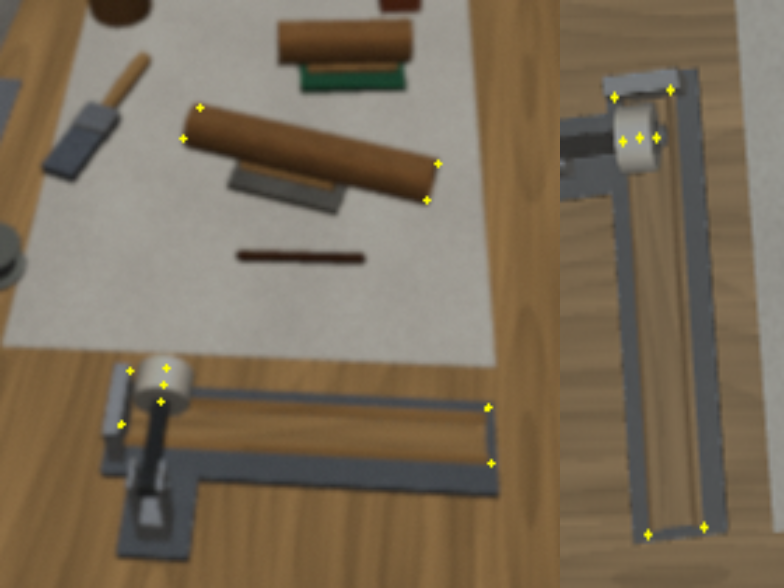

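The overlay matches both views to about 2 mm: cradle at (523.8, 219.2) with yaw 0.070, long tube at (564.5, −90.5) with yaw −0.193. Now I move above the tube.

```bash
cat >> h.py <<'E'
C=np.array([523.8,219.2]);CY=.07
def cw(x,y=0): return C+np.array([np.cos(CY)*x-np.sin(CY)*y,np.sin(CY)*x+np.cos(CY)*y])
def plan(x,y,z,yaw):
    s=status.state();M=rot(s['orientation']);cur=np.arctan2(M[1,0],M[0,0])
    print('t',round(s['time'],2),'pos',s['eef_pos'].round(1),'yaw',round(cur-np.pi/2,3),'tilt',M[:2,2].round(3),'F',s['wrist_force'].round(1),'gap',round(s['finger_gap'],1),
     'dtool cm',((np.array([x,y,z])-s['eef_pos'])@M/10).round(2),'roll',round(-(yaw+np.pi/2-cur),3))
E
python3 -m handwheel '{"jaw":[-1,-1,-1,-1,-1,-1,-1,-1,-1,-1,-1,-1],"delta_pos":[[0,0,0],[-4.5,4.5,0],[-4.5,4.5,0],[-4.5,4.5,0],[-4.5,4.5,0],[-4.5,4.5,0],[-4.5,4.5,0],[-4.5,4.5,0],[-4.5,4.5,0],[-4.5,4.5,0],[-4.5,4.5,0],[-4.5,4.5,0]],"roll":[-0.148,0,0,0,0,0,0,0,0,0,0,0]}'
python3 -c "
from h import *
print(bot.tip_reach);plan(564.5,-90.5,120,-.193)"
```

```text
time: 1.6
eef_pos: [564.0, -74.0, 252.7]
orientation: [-2.41, -2.015, 0.004]
wrist_force: [0.4, 0.5, -0.3]
finger_gap: 85.7
25.0
t 1.6 pos [564.  -74.  252.7] yaw -0.178 tilt [-0.002 -0.001] F [ 0.4  0.5 -0.3] gap 85.7 dtool cm [-1.59  0.36 13.27] roll 0.015
```

```bash
python3 -m handwheel '{"jaw":[-1,-1,-1,-1,-1],"delta_pos":[[-1.6,0.36,3],[0,0,4],[0,0,4],[0,0,2.3],[0,0,0]],"roll":[0.015,0,0,0,0]}'
python3 -c "
from h import *
plan(564.5,-90.5,49,-.193);snap('side','side1');c=snap('top','top1')
a=load('side1')['frame'][100:240,190:330];b=c['frame'][140:280,250:390]
cv2.imwrite('pics/chk1.png',cv2.resize(np.hstack([a,b])[:,:,::-1],None,fx=2.8,fy=2.8,interpolation=cv2.INTER_CUBIC))"
```

```text
time: 2.22
eef_pos: [566.7, -97.0, 113.4]
orientation: [-2.434, -1.986, 0.006]
wrist_force: [0.4, 0.1, 0.5]
finger_gap: 85.4
t 2.23 pos [566.7 -97.  113.4] yaw -0.202 tilt [-0.003 -0.002] F [0.4 0.1 0.5] gap 85.4 dtool cm [ 0.61 -0.33  6.44] roll -0.009
```

View pics/chk1.png

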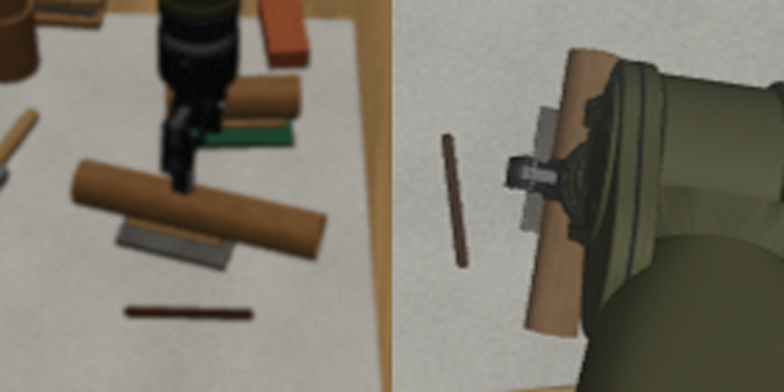

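The gripper straddles the tube near its middle and nothing is in the way. I correct by a few mm, descend, then close.

```bash
python3 -m handwheel '{"jaw":[-1,-1,-1,-1],"delta_pos":[[0.6,-0.33,1.5],[0,0,2.2],[0,0,1.4],[0,0,0]],"roll":[-0.009,0,0,0]}'
python3 -c "
from h import *
plan(564.5,-90.5,49,-.193)"
```

```text
time: 2.82
eef_pos: [569.4, -89.7, 66.0]
orientation: [2.417, 1.995, 0.007]
wrist_force: [0.5, -0.3, 0.7]
finger_gap: 85.2
t 2.83 pos [569.4 -89.7  66. ] yaw -0.191 tilt [ 0.009 -0.003] F [ 0.5 -0.3  0.7] gap 85.2 dtool cm [-0.17 -0.48  1.69] roll 0.002
```

```bash
python3 -m handwheel '{"jaw":[-1,-1,-1],"delta_pos":[[-0.1,-0.4,1.0],[0,0,0.6],[0,0,0]],"roll":[0,0,0]}'
python3 -c "
from h import *
plan(564.5,-90.5,49,-.193)"
```

```text
time: 3.2
eef_pos: [566.0, -90.0, 50.1]
orientation: [2.415, 1.994, 0.009]
wrist_force: [-0.5, 0.7, -0.8]
finger_gap: 85.3
t 3.2 pos [566.  -90.   50.1] yaw -0.191 tilt [ 0.011 -0.004] F [-0.5  0.7 -0.8] gap 85.3 dtool cm [-0.08 -0.14  0.1 ] roll 0.002
```

```bash
python3 -m handwheel '{"jaw":[0,1,1,1,1,1,1,1],"delta_pos":[[0,-0.1,0],[0,0,0],[0,0,0],[0,0,0],[0,0,0],[0,0,0],[0,0,0],[0,0,0]],"roll":[0,0,0,0,0,0,0,0]}'
python3 -m handwheel '{"jaw":[1,1,1,1,1],"delta_pos":[[0,0,-1.5],[0,0,-3],[0,0,-3],[0,0,-3],[0,0,-1.5]],"roll":[0,0,0,0,0]}'
python3 -c "
from h import *
plan(*cw(-80),150,.07)"
```

```text
time: 4.2
eef_pos: [565.6, -89.4, 51.1]
orientation: [2.415, 1.994, 0.012]
wrist_force: [-1.0, 0.9, -0.2]
finger_gap: 48.3
time: 4.82
eef_pos: [562.7, -90.0, 175.7]
orientation: [2.416, 1.993, 0.006]
wrist_force: [-0.2, 1.1, -2.4]
finger_gap: 48.3
t 4.83 pos [562.7 -90.  175.7] yaw -0.191 tilt [ 0.009 -0.005] F [-0.2  1.1 -2.4] gap 48.3 dtool cm [ 27.57 -17.44   2.32] roll -0.261
```

The grip is firm: gap 48.3 mm, and the load reads about 2 N. Next I turn and carry it to above the near end of the trough.

```bash
python3 -m handwheel '{"jaw":[1,1,1,1,1,1,1,1,1,1],"delta_pos":[[0,0,0],[0,0,0],[4,-1.2,0],[5,-1.5,0],[5,-1.5,0],[5,-1.5,0],[5,-1.5,0],[4,-1.2,0],[2,-0.6,0],[0,0,0]],"roll":[-0.13,-0.131,0,0,0,0,0,0,0,0]}'
python3 -c "
from h import *
plan(*cw(-75),100,.07)"
```

```text
time: 6.08
eef_pos: [451.3, 207.8, 182.3]
orientation: [2.12, 2.285, 0.018]
wrist_force: [0.2, -0.3, -1.5]
finger_gap: 48.5
t 6.08 pos [451.3 207.8 182.3] yaw 0.075 tilt [ 0.026 -0.009] F [ 0.2 -0.3 -1.5] gap 48.5 dtool cm [ 0.72 -0.39  8.22] roll 0.005
```

```bash
python3 -m handwheel '{"jaw":[1,1,1,1,1],"delta_pos":[[0.7,-0.3,2],[0,0,3],[0,0,2.5],[0,0,0.7],[0,0,0]],"roll":[0.005,0,0,0,0]}'
python3 -c "
from h import *
plan(*cw(-75),60,.07);print(rot(status.state()['orientation']).round(3));snap('side','side2');c=snap('top','top2')
a=load('side2')['frame'][200:340,150:350];b=c['frame'][150:290,130:230]
cv2.imwrite('pics/chk2.png',cv2.resize(np.hstack([a,b])[:,:,::-1],None,fx=2.6,fy=2.6,interpolation=cv2.INTER_CUBIC))"
```

```text
time: 6.7
eef_pos: [453.6, 210.9, 101.9]
orientation: [2.127, 2.271, 0.024]
wrist_force: [-0.1, 0.3, -0.6]
finger_gap: 48.5
t 6.7 pos [453.6 210.9 101.9] yaw 0.065 tilt [ 0.033 -0.01 ] F [-0.1  0.3 -0.6] gap 48.5 dtool cm [ 0.39 -0.58  4.17] roll -0.005
[[-0.065  0.997  0.033]
 [ 0.998  0.066 -0.01 ]
 [-0.012  0.032 -0.999]]
```

View pics/chk2.png

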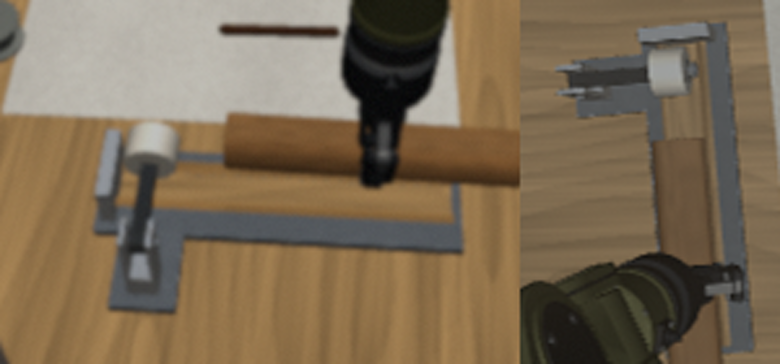

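The tube is in line above the trough, with its far end well short of the roller. It is pitched about 0.03 rad nose-up, so I'll lower it, release to let it seat, and regrip for the slide.

```bash
python3 -m handwheel '{"jaw":[1,1,1,1,1],"delta_pos":[[0.35,-0.5,1],[0,0,1.5],[0,0,1.3],[0,0,0.4],[0,0,0]],"roll":[-0.005,0,0,0,0]}'
python3 -c "
from h import *
plan(*cw(-75),52,.07)"
```

```text
time: 7.42
eef_pos: [451.2, 215.5, 60.3]
orientation: [2.118, 2.276, 0.033]
wrist_force: [-1.4, -0.9, -0.9]
finger_gap: 48.1
t 7.42 pos [451.2 215.5  60.3] yaw 0.072 tilt [ 0.038 -0.007] F [-1.4 -0.9 -0.9] gap 48.1 dtool cm [-0.13 -0.26  0.83] roll 0.002
```

```bash
python3 -m handwheel '{"jaw":[1,1,1],"delta_pos":[[-0.1,-0.2,0.5],[0,0,0.2],[0,0,0]],"roll":[0,0,0]}'
python3 -m handwheel '{"jaw":[1,1],"delta_pos":[[0,0,0.2],[0,0,0]],"roll":[0,0]}'
python3 -c "
from h import *
plan(*cw(-75),52,.07)"
```

```text
time: 7.8
eef_pos: [449.9, 214.7, 53.5]
orientation: [2.118, 2.276, 0.035]
wrist_force: [-0.7, 0.7, -0.2]
finger_gap: 48.3
time: 8.05
eef_pos: [450.3, 215.3, 52.1]
orientation: [2.119, 2.276, 0.037]
wrist_force: [0.1, 0.3, 0.1]
finger_gap: 48.1
t 8.05 pos [450.3 215.3  52.1] yaw 0.072 tilt [ 0.039 -0.004] F [0.1 0.3 0.1] gap 48.1 dtool cm [-0.12 -0.14  0.01] roll 0.002
```

```bash
python3 -m handwheel '{"jaw":[0,-1,-1,-1,-1],"delta_pos":[[0,0,0],[0,0,0],[0,0,0],[0,0,0],[0,0,0]],"roll":[0,0,0,0,0]}'
python3 -c "
from h import *
plan(*cw(-75),51,.07);snap('side','side3');c=snap('top','top3')
a=load('side3')['frame'][200:340,150:350];b=c['frame'][150:290,130:230]
cv2.imwrite('pics/chk3.png',cv2.resize(np.hstack([a,b])[:,:,::-1],None,fx=2.6,fy=2.6,interpolation=cv2.INTER_CUBIC))"
```

```text
time: 8.68
eef_pos: [451.2, 215.1, 52.5]
orientation: [2.117, 2.275, 0.039]
wrist_force: [-0.3, -0.0, 0.1]
finger_gap: 85.6
t 8.68 pos [451.2 215.1  52.5] yaw 0.072 tilt [ 0.041 -0.005] F [-0.3 -0.   0.1] gap 85.6 dtool cm [-0.1  -0.24  0.14] roll 0.002
```

View pics/chk3.png

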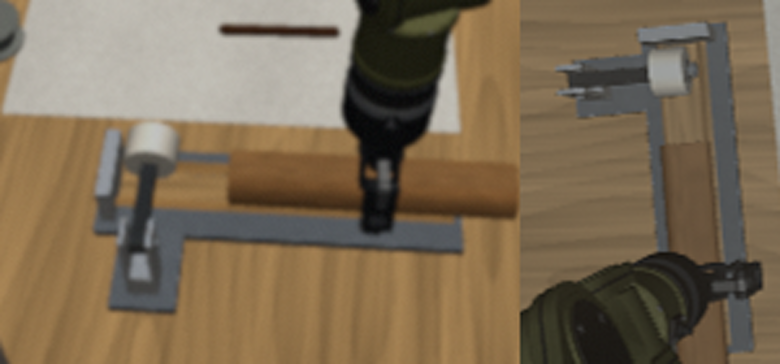

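The tube is seated level in the trough, released and short of the roller. Now I regrip and slide, using tool z to offset the 0.04 rad tool pitch.

```bash
python3 -m handwheel '{"jaw":[0,1,1,1,1,1,1],"delta_pos":[[-0.1,0,0.1],[0,0,0],[0,0,0],[0,0,0],[0,0,0],[0,0,0],[0,0,0]],"roll":[0,0,0,0,0,0,0]}'
python3 -m handwheel '{"jaw":[1,1,1,1],"delta_pos":[[0,0.8,0.03],[0,1,0.04],[0,1,0.04],[0,0.5,0.02]],"roll":[0,0,0,0]}'
python3 -c "
from h import *
plan(*cw(30),51,.07);print(rot(status.state()['orientation'])[2].round(3))"
```

```text
time: 9.65
eef_pos: [451.2, 215.2, 52.1]
orientation: [2.118, 2.278, 0.042]
wrist_force: [-0.2, 0.5, 1.6]
finger_gap: 47.9
time: 10.15
eef_pos: [453.5, 215.3, 51.7]
orientation: [-2.127, -2.294, 0.016]
wrist_force: [-7.0, 0.4, 8.1]
finger_gap: 48.3
t 10.15 pos [453.5 215.3  51.7] yaw 0.076 tilt [-0.017  0.001] F [-7.   0.4  8.1] gap 48.3 dtool cm [-0.16 10.04 -0.1 ] roll 0.006
[ 0.003 -0.017 -1.   ]
```

```bash
python3 -m handwheel '{"jaw":[1,1,1],"delta_pos":[[0,1,-0.15],[0,1.5,-0.05],[0,1.5,0]],"roll":[0,0,0]}'
python3 -c "
from h import *
plan(*cw(30),51,.07);print(rot(status.state()['orientation'])[2].round(3))"
```

```text
time: 10.52
eef_pos: [485.4, 217.1, 52.2]
orientation: [-2.117, -2.289, 0.034]
wrist_force: [-5.9, 1.8, 5.5]
finger_gap: 48.2
t 10.53 pos [485.4 217.1  52.2] yaw 0.078 tilt [-0.032 -0.   ] F [-5.9  1.8  5.5] gap 48.2 dtool cm [-0.11  6.84 -0.1 ] roll 0.008
[ 0.002 -0.032 -0.999]
```

```bash
python3 -m handwheel '{"jaw":[1,1,1],"delta_pos":[[0,1.5,-0.12],[0,1.5,-0.06],[0,1.5,-0.06]],"roll":[0,0,0]}'
python3 -c "
from h import *
plan(*cw(30),51,.07);print(rot(status.state()['orientation'])[2].round(3))"
```

```text
time: 10.9
eef_pos: [510.6, 219.4, 50.5]
orientation: [-2.092, -2.268, 0.077]
wrist_force: [-29.4, 1.0, 25.0]
finger_gap: 48.2
t 10.9 pos [510.6 219.4  50.5] yaw 0.08 tilt [-0.074  0.001] F [-29.4   1.   25. ] gap 48.2 dtool cm [-0.15  4.3  -0.37] roll 0.01
[ 0.007 -0.074 -0.997]
```

```bash
python3 -m handwheel '{"jaw":[1,1],"delta_pos":[[0,1.2,-0.4],[0,1.5,-0.3]],"roll":[-0.005,0]}'
python3 -c "
from h import *
plan(*cw(30),51,.07);print(rot(status.state()['orientation'])[2].round(3))"
```

```text
time: 11.15
eef_pos: [520.0, 219.2, 51.9]
orientation: [-2.066, -2.257, 0.118]
wrist_force: [-15.4, -1.6, 4.0]
finger_gap: 48.2
t 11.15 pos [520.  219.2  51.9] yaw 0.088 tilt [-0.111 -0.003] F [-15.4  -1.6   4. ] gap 48.2 dtool cm [-0.08  3.37 -0.28] roll 0.018
[ 0.007 -0.11  -0.994]
```

```bash
python3 -c "
from h import *
snap('side','side4');c=snap('top','top4')
plan(*cw(30),51,.07)
a=load('side4')['frame'][190:330,150:350];b=c['frame'][150:290,130:230]
cv2.imwrite('pics/chk4.png',cv2.resize(np.hstack([a,b])[:,:,::-1],None,fx=2.6,fy=2.6,interpolation=cv2.INTER_CUBIC))"
```

```text
t 11.25 pos [522.2 219.2  51.9] yaw 0.087 tilt [-0.107 -0.003] F [-12.4  -0.1   4.7] gap 48.4 dtool cm [-0.07  3.15 -0.25] roll 0.017
```

View pics/chk4.png

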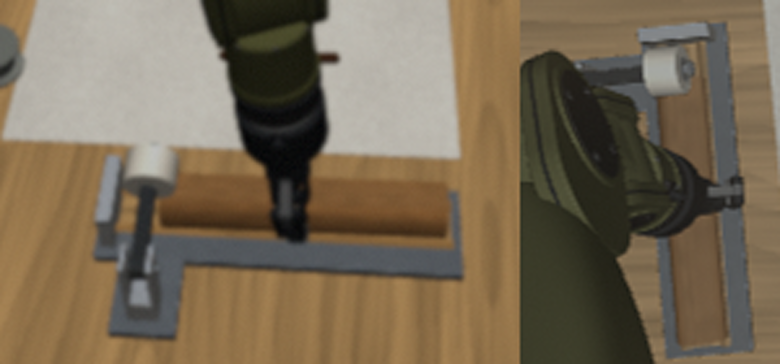

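The tube lies flat, its end has lifted the roller and started under it, and about 31 mm remains. I continue, staying level.

```bash
python3 -m handwheel '{"jaw":[1,1],"delta_pos":[[0,1.3,-0.2],[0,1.3,-0.2]],"roll":[0.01,0]}'
python3 -c "
from h import *
plan(*cw(30),51,.07);print(rot(status.state()['orientation'])[2].round(3))"
```

```text
time: 11.5
eef_pos: [533.3, 220.5, 50.8]
orientation: [-2.062, -2.232, 0.147]
wrist_force: [-17.7, 1.6, 10.7]
finger_gap: 48.1
t 11.5 pos [533.3 220.5  50.8] yaw 0.078 tilt [-0.138 -0.004] F [-17.7   1.6  10.7] gap 48.1 dtool cm [-0.08  2.02 -0.3 ] roll 0.008
[ 0.007 -0.138 -0.99 ]
```

```bash
python3 -m handwheel '{"jaw":[1,1],"delta_pos":[[0,1.2,-0.35],[0,1.2,-0.25]],"roll":[0.008,0]}'
python3 -c "
from h import *
plan(*cw(30),51,.07);print(rot(status.state()['orientation'])[2].round(3))"
```

```text
time: 11.75
eef_pos: [545.5, 221.6, 51.4]
orientation: [-2.056, -2.212, 0.176]
wrist_force: [-11.7, 0.3, 5.0]
finger_gap: 48.2
t 11.75 pos [545.5 221.6  51.4] yaw 0.073 tilt [-0.164 -0.005] F [-11.7   0.3   5. ] gap 48.2 dtool cm [-0.09  0.82 -0.1 ] roll 0.003
[ 0.007 -0.164 -0.986]
```

```bash
python3 -m handwheel '{"jaw":[1],"delta_pos":[[0,1.0,-0.25]],"roll":[0.003]}'
python3 -m handwheel '{"jaw":[1],"delta_pos":[[0,0.8,-0.2]],"roll":[0]}'
python3 -c "
from h import *
plan(*cw(30),51,.07);snap('side','side5');c=snap('top','top5');plan(*cw(30),51,.07)
a=load('side5')['frame'][230:310,170:270];b=c['frame'][150:230,150:250]
cv2.imwrite('pics/chk5.png',cv2.resize(np.hstack([a,b])[:,:,::-1],None,fx=4,fy=4,interpolation=cv2.INTER_CUBIC))"
```

```text
time: 11.88
eef_pos: [550.1, 222.0, 51.3]
orientation: [-2.052, -2.203, 0.189]
wrist_force: [-12.7, 1.7, 4.9]
finger_gap: 48.7
time: 12.0
eef_pos: [552.9, 222.1, 50.9]
orientation: [-2.045, -2.197, 0.202]
wrist_force: [-12.3, 1.6, 5.1]
finger_gap: 48.5
t 12.0 pos [552.9 222.1  50.9] yaw 0.071 tilt [-0.188 -0.007] F [-12.3   1.6   5.1] gap 48.5 dtool cm [-0.09  0.08 -0.02] roll 0.001
t 12.1 pos [553.5 222.2  50.8] yaw 0.071 tilt [-0.187 -0.007] F [-11.2   0.5   3.4] gap 48.2 dtool cm [-0.09  0.01 -0.02] roll 0.001
```

View pics/chk5.png

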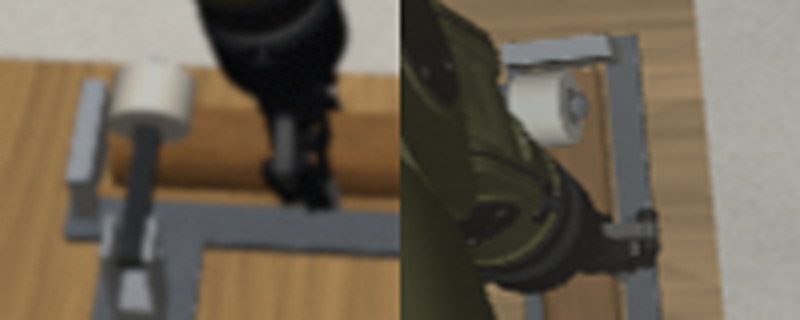

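The tube end is past the roller, with a small gap to the stop still likely (tube end at crop x≈112, stop at ≈100). The force hasn't risen, so I keep creeping.

```bash
for i in 1; do python3 -m handwheel '{"jaw":[1],"delta_pos":[[0,1.0,-0.25]],"roll":[0]}'; python3 -m handwheel '{"jaw":[1],"delta_pos":[[0,1.0,-0.25]],"roll":[0]}'; done
```

```text
time: 12.22
eef_pos: [557.7, 222.4, 50.7]
orientation: [-2.038, -2.192, 0.214]
wrist_force: [-11.9, 2.0, 3.6]
finger_gap: 47.8
time: 12.35
eef_pos: [561.7, 222.7, 50.5]
orientation: [-2.031, -2.184, 0.228]
wrist_force: [-14.2, 0.7, 5.9]
finger_gap: 48.2
```

```bash
python3 -m handwheel '{"jaw":[1],"delta_pos":[[0,0.8,-0.25]],"roll":[0]}'; python3 -m handwheel '{"jaw":[1],"delta_pos":[[0,0.8,-0.25]],"roll":[0]}'
python3 -c "
from h import *
plan(*cw(30),51,.07);snap('side','side6')
c=load('side6')
print('tube end px if at stop (z41) / 10mm short, y=25:',proj(c,[np.r_[cw(160,25),41],np.r_[cw(150,25),41],np.r_[cw(160,0),66],np.r_[cw(150,0),66]]).round(1).tolist())
cv2.imwrite('pics/chk6.png',cv2.resize(c['frame'][235:310,170:270][:,:,::-1],None,fx=8,fy=8,interpolation=cv2.INTER_CUBIC))"
```

```text
time: 12.48
eef_pos: [562.7, 222.9, 50.4]
orientation: [-2.022, -2.176, 0.245]
wrist_force: [-15.5, 1.2, 4.8]
finger_gap: 48.3
time: 12.6
eef_pos: [563.0, 223.0, 50.2]
orientation: [-2.012, -2.167, 0.263]
wrist_force: [-15.6, 0.8, 5.6]
finger_gap: 48.3
t 12.6 pos [563.  223.   50.2] yaw 0.073 tilt [-0.245 -0.011] F [-15.6   0.8   5.6] gap 48.3 dtool cm [-0.1  -0.93  0.16] roll 0.003
tube end px if at stop (z41) / 10mm short, y=25: [[193.4, 273.9], [197.6, 274.1], [193.9, 259.2], [198.1, 259.4]]
```

View pics/chk6.png

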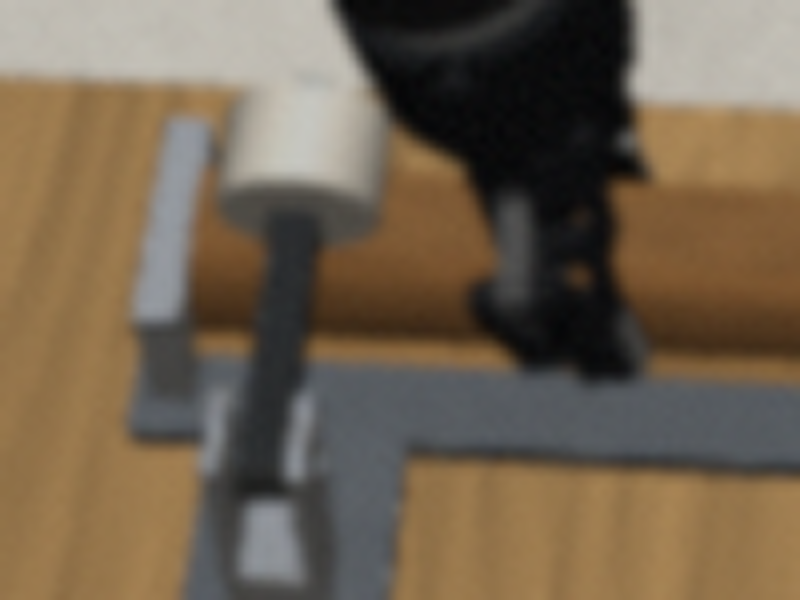

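The tube end is against the stop (crop x≈192, i.e. px 194, against 193.4 predicted) and motion stalled at 0.3 mm per push. The gripper body leans towards the roller, so I relax, open, and retreat up and back.

```bash
python3 -m handwheel '{"jaw":[1,1,0,-1,-1,-1,-1],"delta_pos":[[0,0,0],[0,0,0],[0,0,0],[0,0,0],[0,0,0],[0,0,0],[0,0,0]],"roll":[0,0,0,0,0,0,0]}'
python3 -m handwheel '{"jaw":[-1,-1,-1],"delta_pos":[[0,-1,-0.3],[0,-1.2,-1],[0,-1.2,-2]],"roll":[0,0,0]}'
python3 -c "
from h import *
plan(*cw(30),51,.07)"
```

```text
time: 13.52
eef_pos: [564.6, 222.6, 49.2]
orientation: [-2.013, -2.167, 0.263]
wrist_force: [-0.3, 0.0, 0.3]
finger_gap: 85.3
time: 13.9
eef_pos: [537.0, 219.9, 90.3]
orientation: [-2.012, -2.165, 0.267]
wrist_force: [-0.1, 0.1, -0.1]
finger_gap: 85.3
t 13.9 pos [537.  219.9  90.3] yaw 0.073 tilt [-0.247 -0.013] F [-0.1  0.1 -0.1] gap 85.3 dtool cm [-0.    2.6   3.39] roll 0.003
```

```bash
python3 -m handwheel '{"jaw":[-1,-1,-1,-1,-1,-1,-1],"delta_pos":[[0,-2,-3],[0,-3,-4],[0,-4,-4],[0,-4,-3],[0,-4,-1],[0,-2,0],[0,0,0]],"roll":[0,0,0,0,0,0,0]}'
python3 -c "
from h import *
plan(*cw(30),51,.07);s=snap('side','side7');c=snap('top','top7')
q=lambda c:proj(c,[np.r_[cw(160,25),41],np.r_[cw(-100,25),41],np.r_[cw(160,0),66],np.r_[cw(-100,0),66]]).round(1).tolist()
print(q(s),q(c))
a=s['frame'][130:310,165:345];b=c['frame'][140:320,150:330]
cv2.imwrite('pics/chk7.png',cv2.resize(np.hstack([a,b])[:,:,::-1],None,fx=2.2,fy=2.2,interpolation=cv2.INTER_CUBIC))"
```

```text
time: 14.78
eef_pos: [383.6, 207.8, 302.3]
orientation: [-2.016, -2.174, 0.242]
wrist_force: [1.2, -0.8, 0.3]
finger_gap: 85.4
t 14.78 pos [383.6 207.8 302.3] yaw 0.074 tilt [-0.231 -0.006] F [ 1.2 -0.8  0.3] gap 85.4 dtool cm [-0.21 22.41 20.51] roll 0.004
[[193.4, 273.9], [303.8, 280.0], [193.9, 259.2], [304.5, 265.1]] [[181.0, 166.4], [188.7, 266.2], [188.1, 164.3], [196.2, 266.7]]
```

View pics/chk7.png

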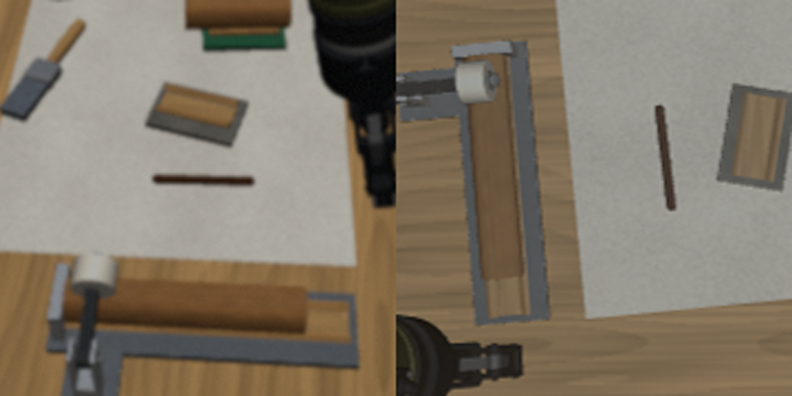

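The tube's near end is at px 304 in the side view and row 266 in the top view. Both match a tube at the stop (304 and 266.5). The roller rests on the tube, the short tube is still on its rest, and the robot is clear.

```bash
python3 -c "
from h import *
print(bot.finish_job())"
```

```text
the job is handed in; nothing more can be done
None
```

The long tube is in the cradle trough with its end at the metal stop and the roller resting on it, and the job is handed in. I took it off its rest and laid it in the open near end of the trough, short of the roller. I then let go, regripped it, slid it under the roller to the stop and released it. The robot's clock read about 15 s.

**Final checks**
- **Position:** in both camera views the tube's near end is within about 1 px (roughly 2–3 mm) of where it should be with the far end at the stop. The last two pushes moved it only 1.0 and 0.3 mm.
- **Clearance:** after release the wrist force was about zero, and the gripper backed away without touching anything. The short tube still looked to be on its rest.

**What disagreed or went less well**
- **No force jump at the stop:** the push force levelled off at about 16 N, so contact is judged from the stall and the pictures. The measured gripper position was also about 9 mm past my estimate, probably because the gripper tilted and slipped a little along the tube.
- **Gripper tilt:** it leaned up to about 0.25 rad during the slide, though the tube itself stayed flat in the trough. The highest wrist force I read was about 39 N, between moves rather than continuously.
- **Roller arm angle:** I didn't measure it; that the roller bears on the tube is judged from the pictures.

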